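# Close the label printer after loading a roll

### The job

The label printer on the packing bench has a fresh roll in it but still stands open: with your fingertips push the upright print head forward and down until it lies on its roller, and only then push the cover over and down until it is fully shut. Be gentle: don't slam the cover, push the printer along or lift it, and leave the things around it where they are.

Things in the scene. Friction and masses are not known exactly. Their poses are not given: they have to be found in the camera images.
- printer: desktop label printer loose on rubber feet, 2.7 kg. Base 230 mm deep (own x -122 to +108 mm), 200 mm wide (own y), 100 mm high, open on top. It stands on a 4 mm black mat. Origin on its underside; own x points from its front to its rear, z up. Label roll in the rear half (x 14 to 90 mm, top 100 mm above the underside); the print head's roller is at x -100 mm. 'own' means this frame
- print_head (a joint): rad: 0 lies level on the roller, about 1.45 upright, at most 1.75; stiff hinge along own y, it stays where left, under 4 N near the free edge moves it. A dark plate 132 mm wide, 20 mm thick, free edge 112 mm from the hinge. Lying, it points from the hinge to the front, upper face 24 mm above the hinge; upright, that face looks to the rear
- head_hinge (a point): middle of the print head's hinge axis: own x 0, own z 98 mm
- head_edge (a point): middle of the free edge of the print head flap, on the face that looks to the rear while it stands and up when it lies (then own x -112 mm, own z 122 mm)
- cover (a joint): rad: 0 fully shut, about 1.8 standing open behind the print head, at most 1.9; stiff hinge along own y at the rear, it stays where left, under 5 N at 190 mm from the hinge moves it. Light hollow shell 200 mm wide; shut, it reaches 228 mm from the hinge to the front (and a 9 mm lip), flat top 50 mm above the hinge. Open, that outside looks to the rear, upper end 330 mm above the bench
- cover_hinge (a point): middle of the cover's hinge axis: own x +108 mm, own z 106 mm
- cover_corner (a point): middle of the outside edge where the cover's flat top meets its sloping front: 190 mm from the hinge along the cover and 50 mm outward (shut: own x -82 mm, own z 156 mm)
- tub_low: lower of two stacked closed white food tubs, 172 x 124 x 58 mm; origin under its centre
- tub_top: the tub standing on tub_low, same size; origin under its centre
- spare_roll: spare label roll standing on end beside the printer, 76 mm across, 104 mm high; origin under its centre
- spent_core: empty cardboard core standing on end beside the printer, 33 mm across, 104 mm high; origin under its centre
- marker: marker pen lying in front of the printer, 136 mm long, 18 mm thick; origin under its centre, x along it
- sanitiser: bottle, 66 mm across, 190 mm high; origin under its centre
- cutter: carton knife lying flat, 143 mm long, 26 mm wide, 16 mm high; origin under its handle, x along it

How it is judged:
On the way, in this order (a step that is already met when the one before it is completed fails the run):
1. the print head lies down on its roller while the cover still stands open (value of joint print_head below 0.06 rad and value of joint cover above 0.9 rad), for 0.2 s.
2. the cover is fully shut over the lowered print head (value of joint print_head below 0.06 rad and value of joint cover below 0.035 rad), for 0.2 s.
At the end, for the whole second after the job is handed in: The print head lies on its roller (within 0.06 rad) and the cover is fully shut over it (within 0.035 rad); the printer stands level on its mat, at rest, within 20 mm of where it stood; each bystander is within 30 mm of where it was (all of step 2 and distance of printer from where it was at the start of the episode below 0.02 m and angle between printer's own z axis and vertical below 0.03 rad and linear speed of printer below 0.01 m/s and distance of each of tub_low, tub_top, spare_roll, spent_core, marker, sanitiser, cutter from where it was at the start of the episode below 0.03 m); the robot touches nothing.
It fails at once if the cover is swung down half way or more while the print head is still up (value of joint cover below 0.9 rad and value of joint print_head above 0.15 rad).
It fails at once if the cover is slammed (over 4 rad/s) (velocity of joint cover below -4 rad/s).
It fails at once if the printer is lifted, tipped or pushed along by more than 20 mm (distance of printer from where it was at the start of the episode above 0.02 m or height (world z) of printer above 0.016 m or angle between printer's own z axis and vertical above 0.12 rad).
It fails at once if a thing standing around the printer is moved by more than 30 mm or lifted (distance of any of tub_low, tub_top, spare_roll, spent_core, marker, sanitiser, cutter from where it was at the start of the episode above 0.03 m).
It also fails if it takes over 54 s, if anything falls off the work surface, if the arm or the gripper's body presses on something with over 40 N, if the wrist force passes 120 N, or if a joint passes its speed limit or range.

### The arm

A 6-joint arm with a two-finger parallel gripper is mounted at the origin on the work surface. World frame = base frame: x ahead of the robot, y to its left, z up, the work surface at z = 0. Lengths are in m, angles in rad, forces in N, time in s.
With the tool pointing down it reaches from about 0.225 to 0.875 m from the base axis. Payload 3.4 kg.
Tool frame: the origin (TCP) lies at the very end of the fingers, on their centre line; the grasp point (between the pads) lies env.grip_depth behind it (env.grip_depth is the distance from the TCP to the grasp point, in m); z points along the fingers, x is the direction in which the jaws open and shut, and the axes are right-handed (so a half turn about z gives the same grasp; the last joint's range is limited). The gripper opens to 85 mm and grips with 20 to 120 N. Pads are 22 mm wide; open, the fingers measure 114 mm over their backs; the gripper's body (76 mm by 85 mm) begins 54 mm behind the grasp point. The pads swing forward as they close: fully open they stand 13 mm farther back than shut.
Start: joints at [1.105, 0.276, 1.505, -0, 1.361, -0.121], TCP at [0.194, 0.541, 0.231] pointing down, gripper open.
Joint ranges: [-2.89, 2.89], [-0.75, 2.08], [0.22, 2.7], [-1.18, 4.32], [0.11, 2.71], [-2.7, 2.7]. Speed limits (rad/s): [2.57, 2.57, 3.14, 3.14, 3.14, 3.14].

### API

Orientations are given as a rotation vector (axis times angle).
In Python, from bench import env, get_image, regions_of, spot_point gives the robot as it stands.
- The arm moves only by the shell command python3 -m inch 'ROWS' [OPENING] [FORCE]. ROWS is JSON, one flat list of numbers, 6 for each row, row after row: the shift along the tool's x, y, z in mm, then the turn, a rotation vector about the tool's x, y, z in degrees. A call has 1 to 20 rows; each row shifts and turns the commanded pose from where the row before left it, along the tool's axes as they then stand; what a row does not reach is not made up. A row lasts 1/12 s, in which the tool goes at most 41.7 mm and 7.16 degrees, less where a joint would pass 70% of its speed; a pose out of reach is approached as far as the arm can. A call is refused whole if a number of a shift passes 41.7 or a number of a turn 7.16, either way. A call with a gripper value outside its range is refused whole. OPENING is the opening in per cent of the stroke, from 0 (shut) to 100 (fully open), set as the call begins (- or left out, the last holds). The fingers move at their own pace and stop on an object; FORCE is the grip in N (left out, the last holds). Time passes only in rows, so rows that do not move let the fingers close. It gives the time, the measured TCP pose, the force and the opening at its end, in the units of the state.
- env.read_state(): the state, without advancing time (a new reading comes with each control period).
- get_image(name): name is "scene" or "top" or "wrist"; returns a dict with "img" (400x640x3 uint8, red, green, blue), "range_z" (400x640 float32, m along the optical axis (not along the pixel's ray), 0 where there is no reading), "K" (3x3 intrinsics, pixels), "R" (3x3) and "t" (3): a world point X has camera coordinates R X + t; the wrist camera has in their place "hand_eye" (4x4, takes a point from camera to tool coordinates, whose origin is the TCP and whose axes are the tool frame's). Camera axes: x right, y down, z forward; pixel columns grow to the right and rows downward; lengths in m; the calibration is good to about 2 mm. A picture is of the moment at which its call begins: read the wrist's pose just before it.
- env.sign_off(): hands the job in, once; it reports no verdict.
Trained networks look in a picture, given as the dict that the camera call returned (one of the last four; its "shot" number tells which), for a name from the list of things; names that differ only in an ending like _2 or _b are one class to them, and where a whole thing is asked for, a point or a joint stands for the part that bears it (a point fixed in the world has none). Each returns a list of dicts, best first, with "score" (0 to 1); they miss things now and then, are a little off and sometimes report something else, mostly with a low value. They report only what shows in the picture. A call takes as long as a camera call.
- regions_of(picture, target): "pixels" (400x640 bool, what is visible of it) and "box" ([left, top, right, bottom] in pixels, round what is visible of it).
- spot_point(picture, target): "at" ([row, column] in pixels: a listed point, or the origin of a listed thing).
The state is a dict: "time_s": time; "qpos": joint angles; "qd": joint speeds; "tau": joint torques, N m; "eef_pos": TCP position; "tool_rot": TCP orientation; "wrist_force": force on the tool from outside, world axes, zero at the start; "moment": the same for the moment, N m; "opening": finger opening in m.
Only numpy, scipy, OpenCV 4.12 (cv2) and the standard library are available. Lean on these libraries where they do the work, as an engineer would, in place of code of your own. Each camera call takes 0.05 s, during which the arm holds its last target.

## Working session

There is one attempt and no reset: what is moved stays moved. The work goes in short steps, Python scripts to look and compute and a shell command to move; the robot and the scene stay as the last step left them, time stands still between calls to the robot, and variables do not carry over. Pictures are saved under pics/ and viewed, and the job is handed in when it is done.

```bash
ls; mkdir -p pics; cat > h.py <<'E'
import numpy as np,cv2
from bench import env,get_image,regions_of,spot_point
from scipy.spatial.transform import Rotation as Rn
def w(p,r,c,z=None):
    K=p["K"];d=p["range_z"][int(r),int(c)] if z is None else z
    X=np.linalg.inv(K)@np.array([c,r,1.])*d
    if "R" in p: return p["R"].T@(X-p["t"])
    s=env.read_state();H=p["hand_eye"];X=H[:3,:3]@X+H[:3,3]
    return Rn.from_rotvec(s["tool_rot"]).as_matrix()@X+s["eef_pos"]
def cloud(p,m):
    rr,cc=np.nonzero(m&(p["range_z"]>0));d=p["range_z"][rr,cc]
    X=(np.linalg.inv(p["K"])@np.stack([cc,rr,np.ones_like(rr)]).astype(float))*d
    return (p["R"].T@(X-p["t"][:,None])).T
E
python3 - <<'E'
from h import *
np.set_printoptions(precision=3,suppress=True)
print(env.read_state())
for n in("scene","top"):
    p=get_image(n);cv2.imwrite(f"pics/{n}0.png",p["img"][...,::-1])
    for t in("head_hinge","head_edge","cover_hinge","cover_corner","printer","spare_roll","spent_core","marker","sanitiser","cutter","tub_top"):
        s=spot_point(p,t)
        for q in s[:1]: r,c=q["at"];print(n,t,round(q["score"],2),r,c,w(p,r,c))
    for t in ("print_head","cover","printer","spare_roll","spent_core","sanitiser","tub_top"):
        for q in regions_of(p,t)[:1]:
            C=cloud(p,q["pixels"]);print(n,t,round(q["score"],2),q["box"],np.percentile(C,2,0),np.percentile(C,98,0),np.median(C,0))
E
```

```text
pics
{'time_s': 0.0, 'qpos': array([ 1.105,  0.277,  1.506, -0.   ,  1.361, -0.121]), 'qd': array([-0.   , -0.   , -0.001,  0.001, -0.002,  0.   ]), 'tau': array([  0.001, -41.676, -24.581,  -0.   ,   0.011,   0.   ]), 'eef_pos': array([0.194, 0.541, 0.23 ]), 'tool_rot': array([ 2.569,  1.807, -0.003]), 'wrist_force': array([-0.076,  0.59 ,  0.538]), 'moment': array([-0.01 , -0.049,  0.027]), 'opening': 0.08554813795434227}
scene head_hinge 0.89 192.2 310.6 [ 0.559 -0.023  0.146]
scene head_edge 0.98 169.8 305.0 [ 0.52  -0.015  0.211]
scene cover_hinge 0.7 198.2 339.8 [0.604 0.064 0.101]
scene cover_corner 0.75 154.4 365.8 [0.656 0.115 0.302]
scene printer 0.78 212.1 310.8 [ 0.537 -0.01   0.021]
scene spare_roll 0.7 256.2 316.8 [ 0.724 -0.118  0.056]
scene spent_core 0.52 247.1 272.3 [ 0.585 -0.199  0.017]
scene marker 0.57 211.1 259.6 [ 0.419 -0.151  0.013]
scene sanitiser 0.65 181.6 411.3 [0.638 0.38  0.023]
scene cutter 0.64 150.1 385.7 [0.434 0.439 0.011]
scene tub_top 0.91 284.4 192.8 [ 0.631 -0.475  0.112]
scene print_head 0.83 [296.3, 158.0, 313.8, 210.8] [ 0.477 -0.07   0.11 
[... 1391 characters left out ...]
33 0.217] [ 0.522 -0.019  0.204]
top cover 0.76 [226.9, 144.7, 304.9, 224.1] [0.548 0.016 0.106] [0.711 0.173 0.343] [0.635 0.098 0.172]
top printer 0.9 [229.5, 149.2, 352.4, 278.2] [ 0.415 -0.131  0.015] [0.706 0.167 0.334] [0.57  0.034 0.104]
top spare_roll 0.65 [321.7, 162.2, 344.5, 192.0] [ 0.663 -0.127  0.013] [ 0.734 -0.057  0.108] [ 0.692 -0.092  0.103]
top spent_core 0.65 [354.2, 209.0, 368.1, 220.1] [ 0.561 -0.195  0.   ] [ 0.591 -0.167  0.106] [ 0.578 -0.184  0.075]
top sanitiser 0.74 [155.8, 191.4, 189.9, 215.7] [0.585 0.372 0.   ] [0.646 0.423 0.191] [0.611 0.389 0.123]
top tub_top 0.79 [428.2, 185.0, 471.3, 241.0] [ 0.504 -0.532  0.061] [ 0.67 -0.41  0.12] [ 0.586 -0.469  0.114]
```

```bash
python3 - <<'E'
import cv2
a=cv2.imread("pics/top0.png")[120:300,140:480];cv2.imwrite("pics/top0c.png",cv2.resize(a,None,fx=2.3,fy=2.3,interpolation=cv2.INTER_CUBIC))
a=cv2.imread("pics/scene0.png")[100:340,150:460];cv2.imwrite("pics/scene0c.png",cv2.resize(a,None,fx=2.4,fy=2.4,interpolation=cv2.INTER_CUBIC))
E
```

```text
(no output)
```

View pics/top0c.png

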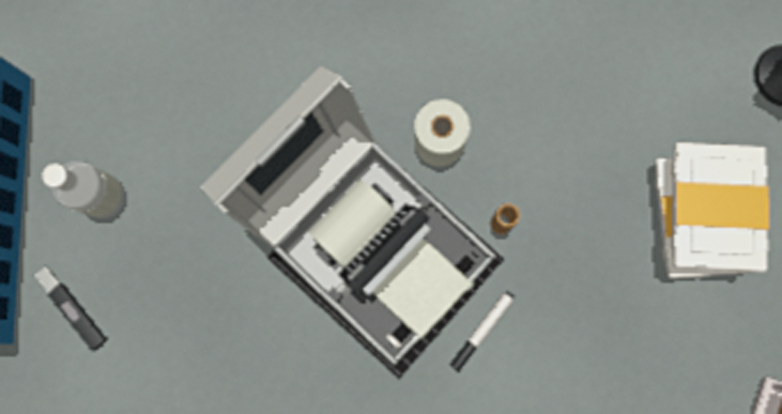

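View pics/scene0c.png

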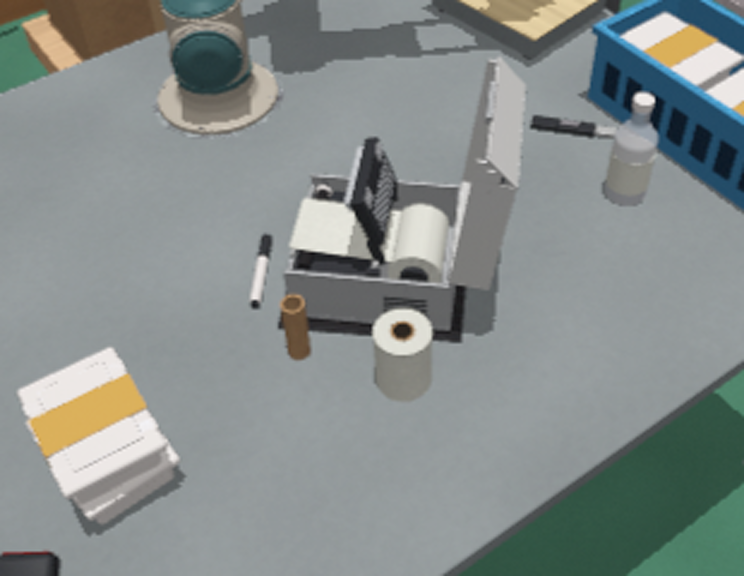

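```bash
python3 - <<'E'
from h import *
np.set_printoptions(precision=4,suppress=True)
P=[];H=[];C=[]
for n in("scene","top"):
    p=get_image(n)
    P.append(cloud(p,regions_of(p,"printer")[0]["pixels"]));H.append(cloud(p,regions_of(p,"print_head")[0]["pixels"]));C.append(cloud(p,regions_of(p,"cover")[0]["pixels"]))
np.savez("c.npz",P0=P[0],P1=P[1],H0=H[0],H1=H[1],C0=C[0],C1=C[1])
for i in (0,1):
    a=P[i];q=a[(a[:,2]>.098)&(a[:,2]<.110)]
    r=cv2.minAreaRect((q[:,:2]*1000).astype(np.float32));print("rim",len(q),r)
    a=H[i];q=a[(a[:,2]>.195)&(a[:,2]<.225)]
    r=cv2.minAreaRect((q[:,:2]*1000).astype(np.float32));print("head",len(q),r,q[:,2].max())
    a=C[i];q=a[(a[:,2]>.30)]
    r=cv2.minAreaRect((q[:,:2]*1000).astype(np.float32));print("cov",len(q),r,q[:,2].max())
    a=P[i];q=a[a[:,2]<.107];q=q[q[:,2]>.0]
    r=cv2.minAreaRect((q[:,:2]*1000).astype(np.float32));print("all",len(q),r)
# plot top-down
im=np.zeros((600,800,3),np.uint8)
for i,col in((0,(0,255,255)),(1,(255,255,0))):
    for x,y,z in P[i]:
        u=int((0.25-y)*1600);v=int((0.75-x)*1600)
        if 0<=u<800 and 0<=v<600:
            k=(0,0,255) if z>.3 else (0,255,0) if z>.15 else (255,255,255) if .097<z<.108 else (90,90,90) 
            cv2.circle(im,(u,v),1,k,-1)
cv2.imwrite("pics/bev.png",im)
E
```

```text
rim 671 ((563.9248046875, -21.736785888671875), (275.8152160644531, 269.39794921875), 46.59965896606445)
head 305 ((517.8731689453125, -27.76404571533203), (34.387229919433594, 132.5526580810547), 46.06428527832031) 0.21841259505834718
cov 637 ((634.5346069335938, 101.95061492919922), (49.53367614746094, 204.71713256835938), 46.76011276245117) 0.34764555316689716
all 3393 ((396.1626892089844, 137.5329132080078), (333.031005859375, 723.8204345703125), 43.691810607910156)
rim 1344 ((543.6983032226562, 4.2525787353515625), (279.4848327636719, 200.0576629638672), 46.8039665222168)
head 503 ((517.2335815429688, -23.423755645751953), (34.4124755859375, 130.5137939453125), 46.849205017089844) 0.21834762190400886
cov 785 ((637.6868286132812, 103.29388427734375), (49.7786750793457, 197.74948120117188), 46.59511184692383) 0.34879671222106834
all 4048 ((582.9205932617188, 39.43489074707031), (392.660400390625, 219.89547729492188), 46.71821212768555)
```

View pics/bev.png

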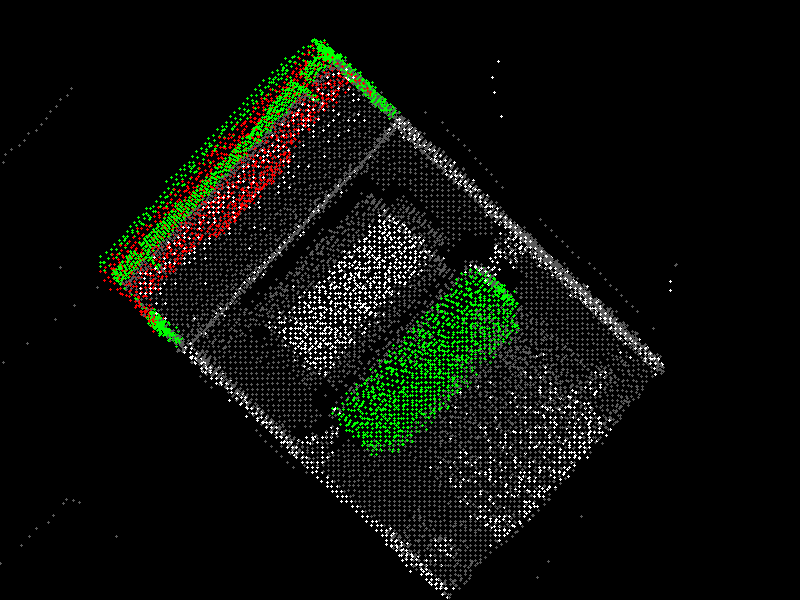

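```bash
python3 -c "
from h import *
print(env.grip_depth, get_image('wrist')['hand_eye'].round(3))"
python3 -m inch '[0,0,-11,0,0,7.1, 0,0,-11,0,0,7.1, 0,0,-11,0,0,7.1, 0,0,-11,0,0,7.1, 0,0,-11,0,0,7.1, 0,0,-11,0,0,7.1, 0,0,-11,0,0,7.1, 0,0,-11,0,0,7.1, 0,0,-11,0,0,7.1, 0,0,-11,0,0,7.1, 0,0,-11,0,0,7.1, 0,0,-11,0,0,7.1, 0,0,-11,0,0,7.1, 0,0,-11,0,0,7.1, 0,0,-11,0,0,7.1, 0,0,-11,0,0,7.1, 0,0,0,0,0,0]' 0 20
cat > own.py <<'E'
from h import *
np.set_printoptions(precision=4,suppress=True)
th=np.radians(46.7);ex=np.array([np.cos(th),np.sin(th)]);ey=np.array([-ex[1],ex[0]])
O=np.array([.531,-.0097])
def own(p): d=np.array(p[:2])-O; return np.array([d@ex*1e3,d@ey*1e3,(p[2]-.004)*1e3])
if __name__=="__main__":
    s=env.read_state();R=Rn.from_rotvec(s["tool_rot"]).as_matrix()
    print("t",s["time_s"],"own",own(s["eef_pos"]),"F",s["wrist_force"],"open",s["opening"])
    print("x head",np.degrees(np.arctan2(R[1,0],R[0,0])),"z",R[:,2],"q",s["qpos"])
E
python3 own.py
```

```text
0.0187 [[ 1.     0.001 -0.     0.001]
 [-0.001  0.958  0.285 -0.072]
 [ 0.001 -0.285  0.958 -0.144]
 [ 0.     0.     0.     1.   ]]
time_s: 3.77
eef_pos: [0.1947, 0.5419, 0.4096]
tool_rot: [-2.914, 1.162, -0.001]
wrist_force: [-0.5, 1.1, 0.7]
opening: 0.0002
t 3.7667 own [170.78   622.9976 405.6308] F [-0.5306  1.1473  0.7329] open 0.00024260028008578466
x head -43.468247756414804 z [ 0.002  0.004 -1.   ] q [ 1.105   0.2328  1.1377 -0.      1.7667  1.8637]
```

```bash
python3 - <<'E'
from own import *
d=np.load("c.npz")
for k in("H0","H1","C0","C1"):
    o=np.array([own(p) for p in d[k]]); o=o[abs(o[:,1])<(60 if k[0]=="H" else 80)]
    for lo in range(100,350,20):
        q=o[(o[:,2]>lo)&(o[:,2]<=lo+20)]
        if len(q)>5: print(k,lo,len(q),np.percentile(q[:,0],[3,50,97]).round(1))
E
```

```text
H0 120 18 [ 6.9 11.  12. ]
H0 140 74 [ 3.8  7.7 10.9]
H0 160 86 [-3.8  0.6  4.8]
H0 180 129 [-39.1  -8.1  -2. ]
H0 200 183 [-30.9 -19.1  -9. ]
H1 120 11 [13.4 14.8 15.8]
H1 140 63 [ 7.3 10.4 13.7]
H1 160 70 [0.6 3.9 7.2]
H1 180 162 [-35.5 -29.5   0.3]
H1 200 341 [-29.6 -17.9  -7.1]
C0 100 71 [101.7 105.8 111.8]
C0 260 6 [164.7 167.7 173.4]
C0 280 113 [171.  176.4 180.9]
C0 300 198 [155.  162.9 171.3]
C0 320 173 [137.3 147.3 154.7]
C0 340 16 [137.9 141.  143.9]
C1 100 859 [108.6 133.7 158.5]
C1 120 104 [151.3 160.1 161.6]
C1 140 122 [153.2 161.8 163.8]
C1 160 130 [155.5 164.4 166.6]
C1 180 137 [160.5 167.  169.4]
C1 200 91 [160.2 169.3 171.6]
C1 220 25 [161.6 170.3 172.2]
C1 280 128 [175.1 178.8 184.3]
C1 300 273 [157.3 165.5 174.3]
C1 320 257 [138.9 148.5 156.5]
C1 340 36 [139.7 142.1 145.8]
```

```bash
python3 -m inch '[31,7.5,0,0,0,0,31,7.5,0,0,0,0,31,7.5,0,0,0,0,31,7.5,0,0,0,0,31,7.5,0,0,0,0,31,7.5,0,0,0,0,31,7.5,0,0,0,0,31,7.5,0,0,0,0,31,7.5,0,0,0,0,31,7.5,0,0,0,0,31,7.5,0,0,0,0,31,7.5,0,0,0,0,31,7.5,0,0,0,0,31,7.5,0,0,0,0,31,7.5,0,0,0,0,31,7.5,0,0,0,0,31,7.5,0,0,0,0,31,7.5,0,0,0,0,31,7.5,0,0,0,0,31,7.5,0,0,0,0]'
python3 -m inch '[0,0,0,0,0,0,0,0,0,0,0,0]'
python3 own.py
```

```text
time_s: 5.43
eef_pos: [0.5426, 0.005, 0.4066]
tool_rot: [-2.921, 1.156, 0.001]
wrist_force: [0.5, 0.2, 1.2]
opening: -0.0
time_s: 5.6
eef_pos: [0.5427, 0.0051, 0.4058]
tool_rot: [2.919, -1.16, -0.004]
wrist_force: [0.5, 0.4, 0.3]
opening: 0.0005
t 5.6 own [ 18.78     1.6889 401.7639] F [0.537  0.3944 0.2501] open 0.0004766805529557503
x head -43.35923018984783 z [-0.0025  0.0005 -1.    ] q [-0.1189  0.182   1.2131  0.0002  1.7491  0.6379]
```

```bash
python3 -m inch '[0,-4,20,0,0,0,0,0,20,0,0,0,0,0,20,0,0,0,0,0,20,0,0,0,0,0,20,0,0,0,0,0,20,0,0,0,0,0,20,0,0,0,0,0,20,0,0,0,0,0,20,0,0,0,0,0,20,0,0,0,0,0,5,0,0,0,0,0,0,0,0,0]'
python3 own.py; python3 -c "
from h import *
for n in ('wrist','scene'): cv2.imwrite(f'pics/{n}1.png',get_image(n)['img'][...,::-1])
a=cv2.imread('pics/scene1.png')[80:260,230:420];b=cv2.imread('pics/wrist1.png')
cv2.imwrite('pics/m1.png',np.hstack([cv2.resize(a,(400,380)),cv2.resize(b,(400,380))]))"
```

```text
time_s: 6.6
eef_pos: [0.5431, 0.0105, 0.2009]
tool_rot: [2.92, -1.157, -0.006]
wrist_force: [-0.4, 1.1, -0.3]
opening: -0.0003
t 6.6 own [ 23.0435   5.0217 196.9078] F [-0.361   1.0712 -0.29  ] open -0.000325793428978028
x head -43.22022204773356 z [-0.0038  0.0009 -1.    ] q [-0.1091  0.2495  1.6199  0.0005  1.2761  0.6451]
```

View pics/m1.png

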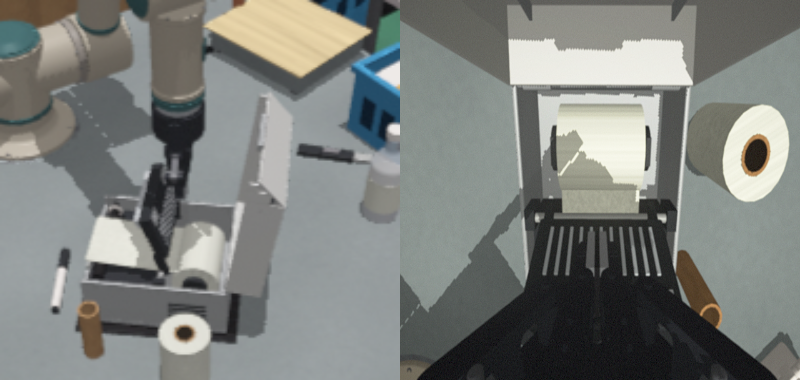

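```bash
python3 -m inch '[0,8,0,0,0,0,0,7,1,0,0,0,0,9,1,0,0,0,0,9,1.5,0,0,0,0,9.3,3,0,0,0,0,9.3,3.3,0,0,0]'; python3 own.py
python3 -m inch '[0,8.5,4.8,0,0,0,0,8.5,4.8,0,0,0,0,7.4,6.5,0,0,0,0,7.4,6.5,0,0,0,0,6,7.8,0,0,0,0,6,7.8,0,0,0]';python3 own.py
```

```text
time_s: 7.2
eef_pos: [0.5091, -0.0292, 0.1929]
tool_rot: [-2.919, 1.161, -0.003]
wrist_force: [0.5, -0.4, 1.4]
opening: 0.0002
t 7.2 own [-29.1536   2.5625 188.8677] F [ 0.4533 -0.3839  1.3783] open 0.00021149324207541854
x head -43.37391159091139 z [ 0.0016 -0.0004 -1.    ] q [-0.1936  0.2033  1.7043 -0.0001  1.2324  0.5634]
time_s: 7.7
eef_pos: [0.4787, -0.0605, 0.1533]
tool_rot: [2.919, -1.161, -0.001]
wrist_force: [-0.3, -0.2, -0.2]
opening: -0.0002
t 7.7 own [-72.7909   3.2433 149.2597] F [-0.3323 -0.1686 -0.1534] open -0.000153097815107079
x head -43.364185048941934 z [-0.0007  0.0002 -1.    ] q [-0.2699  0.1984  1.8192  0.      1.1248  0.4869]
```

```bash
cat > snap.py <<'E'
import sys
from own import *
k=sys.argv[1]
p=get_image('scene');q=get_image('wrist')
a=p['img'][80:260,230:420,::-1];b=q['img'][...,::-1]
cv2.imwrite(f'pics/m{k}.png',np.hstack([cv2.resize(a,(400,380)),cv2.resize(b,(400,380))]))
E
python3 snap.py 2
```

```text
(no output)
```

View pics/m2.png

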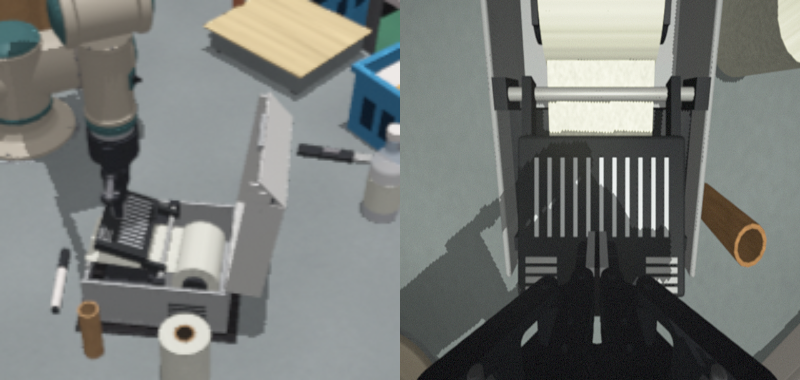

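The head has come forward to about 0.3 rad, with the fingertips on its face near the free edge (wrist view ~595,275). I'll continue down.

```bash
python3 -m inch '[0,3.3,6.5,0,0,0,0,3.3,6.5,0,0,0,0,2.3,6,0,0,0,0,2.3,6,0,0,0,0,0,1.5,0,0,0]'; python3 own.py
python3 -m inch '[0,0,2,0,0,0,0,0,0,0,0,0]';python3 own.py
```

```text
time_s: 8.22
eef_pos: [0.4708, -0.0681, 0.1266]
tool_rot: [2.919, -1.16, -0.003]
wrist_force: [-0.5, -0.4, 0.3]
opening: 0.0002
t 8.2167 own [-83.7895   3.7065 122.5972] F [-0.4792 -0.4308  0.3243] open 0.0001697085201055639
x head -43.361369108902785 z [-0.002   0.0005 -1.    ] q [-0.29    0.2165  1.8715 -0.0001  1.0557  0.4668]
time_s: 8.38
eef_pos: [0.4714, -0.0681, 0.126]
tool_rot: [2.919, -1.16, -0.001]
wrist_force: [-1.9, 0.3, 2.5]
opening: 0.0002
t 8.3833 own [-83.3342   3.3353 122.0257] F [-1.9191  0.3429  2.4528] open 0.00016117133498170933
x head -43.34943450551051 z [-0.0008  0.0001 -1.    ] q [-0.2895  0.2172  1.8721 -0.0001  1.053   0.4671]
```

```bash
python3 -m inch '[0,0,2,0,0,0,0,0,2,0,0,0,0,0,0,0,0,0,0,0,0,0,0,0]';python3 own.py; python3 snap.py 3
```

```text
time_s: 8.72
eef_pos: [0.4716, -0.0682, 0.1256]
tool_rot: [2.919, -1.159, 0.002]
wrist_force: [-8.4, 1.3, 28.2]
opening: 0.0001
t 8.7167 own [-83.316    3.172  121.6436] F [-8.4355  1.3214 28.1631] open 0.00012445742616908187
x head -43.31951922807126 z [ 0.0011 -0.0009 -1.    ] q [-0.2893  0.2168  1.8738 -0.0006  1.0496  0.4671]
```

View pics/m3.png

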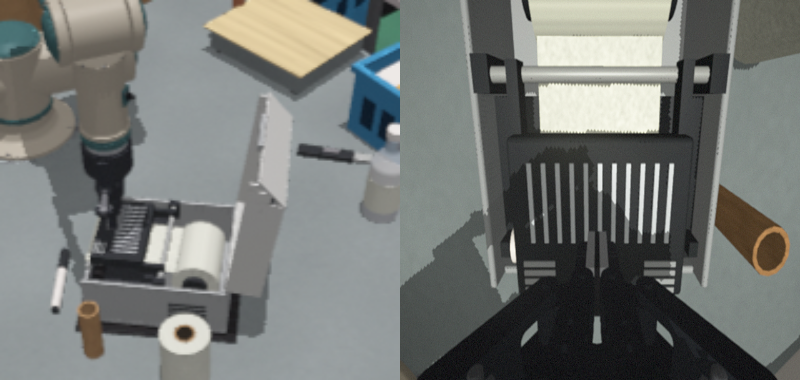

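```bash
python3 -m inch '[0,0,-8,0,0,0,0,0,-20,0,0,0,0,0,-20,0,0,0,0,0,-20,0,0,0,0,0,-20,0,0,0,0,0,-20,0,0,0,0,0,-20,0,0,0,0,0,-20,0,0,0,0,0,-20,0,0,0,0,0,-20,0,0,0,0,0,-20,0,0,0,0,0,-20,0,0,0,0,0,-20,0,0,0,0,0,-20,0,0,0,0,0,-20,0,0,0,0,0,0,0,0,0]'; python3 own.py
python3 - <<'E'
from own import *
for n in ("top","scene"):
    p=get_image(n)
    for q in regions_of(p,"print_head")[:1]:
        o=np.array([own(x) for x in cloud(p,q["pixels"])]);o=o[abs(o[:,1])<55]
        for lo in range(-120,20,20):
            m=o[(o[:,0]>lo)&(o[:,0]<=lo+20)]
            if len(m)>5: print(n,lo,len(m),np.percentile(m[:,2],[20,50,80]).round(1))
    for t in("head_edge","cover_corner"):
        for s in spot_point(p,t)[:1]: print(n,t,s["score"],own(w(p,*s["at"])))
E
```

```text
time_s: 10.15
eef_pos: [0.4734, -0.0684, 0.4136]
tool_rot: [-2.919, 1.16, -0.012]
wrist_force: [1.6, 0.6, 0.5]
opening: -0.0002
t 10.15 own [-82.2488   1.6892 409.6068] F [1.5586 0.5829 0.5485] open -0.00015450367961329477
x head -43.33984142265084 z [ 0.0075 -0.0019 -1.    ] q [-0.2894  0.0718  1.3255  0.0003  1.7366  0.4671]
top head_edge 0.56 [-108.1735   33.1783  783.4846]
top cover_corner 0.83 [175.7893  -0.7166 297.3946]
scene -120 63 [119.9 121.7 122.8]
scene -100 136 [119.3 121.3 123.2]
scene -80 137 [120.1 121.9 123.9]
scene -60 138 [119.8 121.8 123.5]
scene -40 100 [118.1 120.5 122.4]
scene head_edge 0.63 [-154.229   147.5301   -6.217 ]
scene cover_corner 0.89 [199.7882 346.5421  -3.2834]
```

```bash
python3 -m inch '[0,-25,0,0,0,0,0,-25,0,0,0,0,0,-25,0,0,0,0,0,-25,0,0,0,0,0,-25,0,0,0,0,0,-25,0,0,0,0,0,-25,0,0,0,0,0,-25,0,0,0,0,0,-25,0,0,0,0,0,-25,0,0,0,0,0,-25,0,0,0,0,0,-28,0,0,0,0,0,0,0,0,0,0]'; python3 own.py
python3 -m inch '[0,0,20,0,0,0,0,0,20,0,0,0,0,0,20,0,0,0,0,0,20,0,0,0,0,0,20,0,0,0,0,0,20,0,0,0,0,0,15,0,0,0,0,0,0,0,0,0]'; python3 own.py; python3 snap.py 4
```

```text
time_s: 11.63
eef_pos: [0.6827, 0.1559, 0.4063]
tool_rot: [-2.92, 1.155, 0.004]
wrist_force: [-0.8, -0.1, -1.3]
opening: -0.0004
t 11.6333 own [224.5794   3.2077 402.2588] F [-0.7943 -0.1013 -1.267 ] open -0.00040692053551127027
x head -43.14767265236299 z [-0.0019  0.0022 -1.    ] q [0.124  0.4564 0.8097 0.0025 1.8771 0.8779]
time_s: 12.3
eef_pos: [0.6774, 0.1516, 0.2702]
tool_rot: [2.915, -1.159, -0.012]
wrist_force: [-1.0, -0.2, -0.9]
opening: -0.0001
t 12.3 own [217.7788   4.033  266.1702] F [-1.0488 -0.1867 -0.8945] open -6.217868919903566e-05
x head -43.3690873234121 z [-0.0085 -0.0011 -1.    ] q [ 0.12    0.4503  1.1411 -0.0001  1.5588  0.8769]
```

View pics/m4.png

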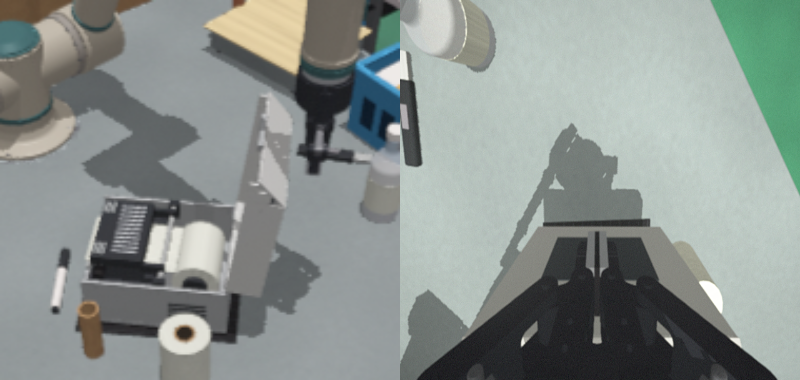

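```bash
python3 -m inch '[0,9,-2,0,0,0,0,9,-2,0,0,0,0,9,-3,0,0,0,0,11.5,-3.7,0,0,0,0,11.5,-3.7,0,0,0,0,11.5,-3.7,0,0,0]'; python3 own.py
python3 -m inch '[0,12,-1.3,0,0,0,0,12,-1.3,0,0,0,0,12,-1.3,0,0,0,0,12,1.1,0,0,0,0,12,1.1,0,0,0,0,12,1.1,0,0,0]'; python3 own.py; python3 snap.py 5
```

```text
time_s: 12.9
eef_pos: [0.6371, 0.1067, 0.2939]
tool_rot: [-2.918, 1.16, -0.003]
wrist_force: [1.9, 1.6, -2.5]
opening: -0.0001
t 12.9 own [157.5291   2.6071 289.9457] F [ 1.9353  1.5501 -2.5389] open -7.579844349545811e-05
x head -43.360578001576364 z [ 0.0021  0.0006 -1.    ] q [0.0581 0.3595 1.2289 0.0005 1.5511 0.8149]
time_s: 13.4
eef_pos: [0.5872, 0.054, 0.2938]
tool_rot: [2.919, -1.161, 0.001]
wrist_force: [2.3, 0.7, 0.6]
opening: 0.0
t 13.4 own [ 84.9576   2.7751 289.8113] F [2.3253 0.748  0.6418] open 1.9902769690467605e-05
x head -43.36217143662966 z [ 0.0006 -0.0003 -1.    ] q [-0.026   0.2711  1.3589 -0.0003  1.511   0.7308]
```

View pics/m5.png

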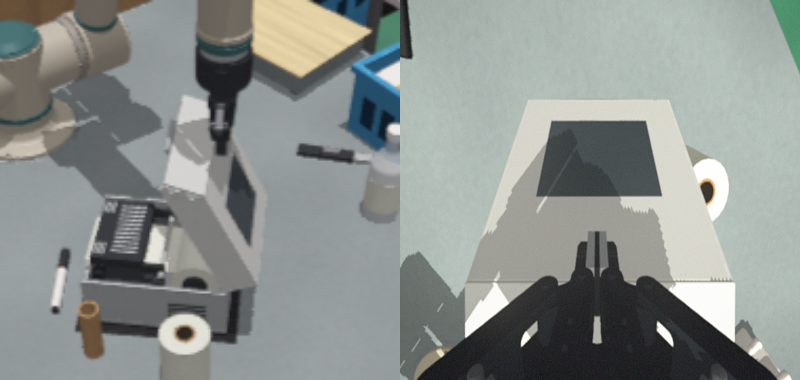

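```bash
python3 -m inch '[0,11.6,4.5,0,0,0,0,11.6,4.5,0,0,0,0,11.6,4.5,0,0,0,0,10.7,6.5,0,0,0,0,10.7,6.5,0,0,0,0,10.7,6.5,0,0,0]'; python3 own.py
python3 -m inch '[0,9.3,7.7,0,0,0,0,9.3,7.7,0,0,0,0,9.3,7.7,0,0,0,0,7.6,9.4,0,0,0,0,7.6,9.4,0,0,0,0,7.6,9.4,0,0,0]'; python3 own.py; python3 snap.py 6
```

```text
time_s: 14.0
eef_pos: [0.5415, 0.0058, 0.2602]
tool_rot: [2.919, -1.16, -0.001]
wrist_force: [1.5, -0.0, 2.6]
opening: -0.0
t 14.0 own [ 18.4817   2.9949 256.2013] F [ 1.5234 -0.0425  2.6283] open -8.82194023206224e-06
x head -43.347791054797284 z [-0.001  -0.0007 -1.    ] q [-0.1173  0.2107  1.523  -0.0008  1.4088  0.6394]
time_s: 14.5
eef_pos: [0.5065, -0.0309, 0.2083]
tool_rot: [2.919, -1.16, -0.002]
wrist_force: [1.6, 0.7, 0.3]
opening: 0.0001
t 14.5 own [-32.2563   3.2789 204.2993] F [1.6382 0.7027 0.2696] open 5.0303030069236735e-05
x head -43.35003510985122 z [-0.0018 -0.0004 -1.    ] q [-0.1977  0.1901  1.6813 -0.0008  1.2719  0.5592]
```

View pics/m6.png

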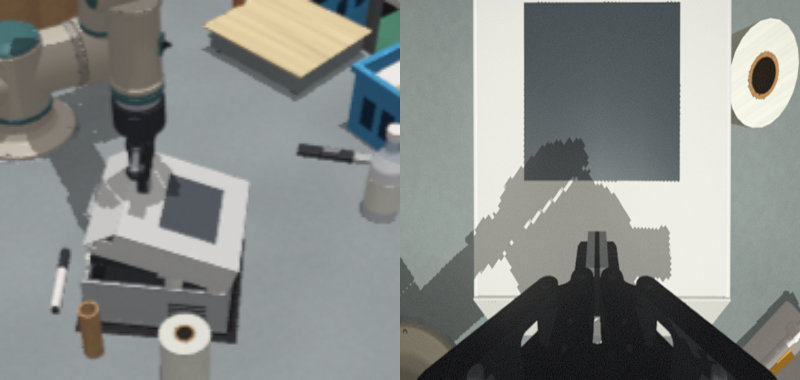

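The cover is at about 0.3 rad and following, with the fingertips on its flat top just behind the front corner (wrist ~597,235). I'll finish it slowly.

```bash
python3 -m inch '[0,4.4,8,0,0,0,0,4.4,8,0,0,0,0,4.4,8,0,0,0,0,3,7,0,0,0,0,3,7,0,0,0,0,2,6,0,0,0,0,0,2,0,0,0,0,0,1,0,0,0]'; python3 own.py
python3 -m inch '[0,0,2,0,0,0,0,0,1.5,0,0,0,0,0,0,0,0,0]'; python3 own.py
```

```text
time_s: 15.27
eef_pos: [0.4919, -0.0462, 0.1622]
tool_rot: [2.918, -1.16, -0.003]
wrist_force: [-3.8, -1.1, 11.3]
opening: -0.0
t 15.2667 own [-53.421    3.4065 158.2334] F [-3.7735 -1.128  11.3293] open -4.703616285769634e-05
x head -43.34641126455699 z [-0.0022 -0.0007 -1.    ] q [-0.2338  0.2074  1.7817 -0.0013  1.1544  0.5232]
time_s: 15.52
eef_pos: [0.4919, -0.0463, 0.1619]
tool_rot: [2.918, -1.159, 0.0]
wrist_force: [-7.5, 0.1, 22.2]
opening: -0.0001
t 15.5167 own [-53.4862   3.3681 157.8976] F [-7.5202  0.0954 22.1616] open -0.00013462176527135973
x head -43.31585736564607 z [-0.0006 -0.0017 -1.    ] q [-0.2335  0.2069  1.7834 -0.0019  1.1515  0.5233]
```

```bash
python3 -m inch '[0,0,2,0,0,0,0,0,0,0,0,0]'; python3 -m inch '[0,0,-6,0,0,0,0,0,-15,0,0,0,0,0,-20,0,0,0,0,0,-20,0,0,0,0,0,-20,0,0,0,0,0,-20,0,0,0,0,0,-20,0,0,0,0,0,-20,0,0,0,0,0,-20,0,0,0,0,0,-20,0,0,0,0,0,0,0,0,0]'; python3 own.py; python3 snap.py 7
python3 - <<'E'
from own import *
for n in ("scene","top"):
    p=get_image(n)
    q=regions_of(p,"cover")[0]
    o=np.array([own(x) for x in cloud(p,q["pixels"])]);o=o[(abs(o[:,1])<80)]
    for lo in range(-140,120,20):
        m=o[(o[:,0]>lo)&(o[:,0]<=lo+20)]
        if len(m)>5: print(n,lo,len(m),np.percentile(m[:,2],[20,50,80]).round(1))
    m=o[(o[:,0]>-75)&(o[:,0]<90)&(o[:,2]>140)];print(np.polyfit(m[:,0],m[:,2],1))
    q=regions_of(p,"printer")[0]["pixels"]
    a=cloud(p,q);a=a[(a[:,2]>.098)&(a[:,2]<.175)]
    print(cv2.minAreaRect((a[:,:2]*1000).astype(np.float32)))
    for t in("spare_roll","spent_core","sanitiser","tub_top","marker","cutter"):
        for q in regions_of(p,t)[:1]:
            C=cloud(p,q["pixels"]);print(n,t,np.percentile(C,2,0),np.percentile(C,98,0))
E
```

```text
time_s: 15.68
eef_pos: [0.4919, -0.0464, 0.1617]
tool_rot: [2.918, -1.159, 0.002]
wrist_force: [-12.1, 0.6, 33.3]
opening: -0.0001
time_s: 16.6
eef_pos: [0.4946, -0.0461, 0.3415]
tool_rot: [-2.918, 1.16, -0.011]
wrist_force: [0.7, 0.3, 0.8]
opening: -0.0003
t 16.6 own [-51.4585   1.5196 337.4902] F [0.6953 0.2747 0.7576] open -0.00031927786598058403
x head -43.34690738714306 z [ 0.0072 -0.0015 -1.    ] q [-0.2333  0.1075  1.4549  0.0002  1.5718  0.5233]
scene -140 45 [114.8 116.7 118.1]
scene -120 140 [123.3 129.3 135.6]
scene -100 161 [144.3 151.  157.2]
scene -80 196 [156.3 157.6 159.1]
scene -60 209 [155.4 157.5 159.2]
scene -40 205 [155.7 157.1 158.7]
scene -20 205 [155.7 157.2 158.7]
scene 0 205 [155.6 157.2 159. ]
scene 20 208 [155.2 157.2 158.7]
scene 40 212 [154.7 156.4 158. ]
scene 60 212 [154.2 156.  157.9]
scene 80 210 [153.9 155.4 156.9]
scene 100 109 [146.3 154.6 155.7]
[ -0.011 156.989]
((547.1152954101562, -38.175872802734375), (241.5162353515625, 272.98089599609375), 46.77064895629883)
scene spare_roll [ 0.6672 -0.1327  0.0036] [ 0.7361 -0.0648  0.1066]
scene spent_core [ 0.5602 -0.2006  0.0046] [ 0.5919 -0.1717  0.1045]
scene sanitiser [0.5897 0.3689 0.0104] [0.6475 0.4238 0.1896]
scene tub_top [ 0.5038 -0.5344  0.0623] [ 0.6708 -0.4134  0.1193]
scene marker [ 0.3743 -0.1964  0.0065] [ 0.4725 -0.1185  0.0193]
scene cutter [0.3994 0.3902 0.0014] [0.5018 0.486  0.0184]Traceback (most recent call last):
  File "<stdin>", line 4, in <module>
IndexError: list index out of range
```

View pics/m7.png

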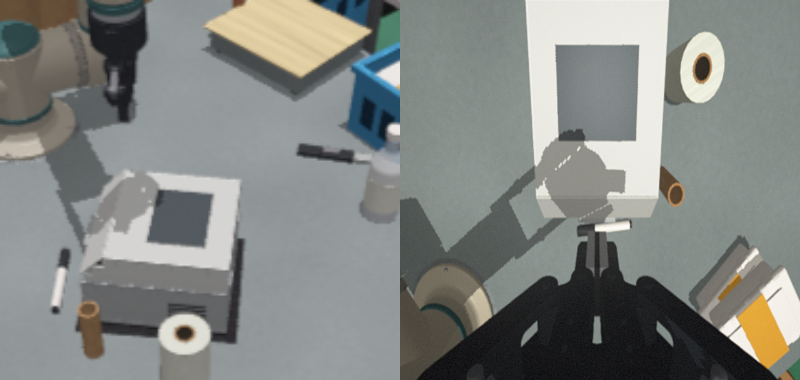

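```bash
python3 -c "
from h import *
print(env.sign_off(), env.read_state()['time_s'])"
```

```text
the job is handed in; nothing more can be done
the job is handed in; nothing more can be done
```

I pushed the print head down onto its roller with closed fingertips while the cover still stood open. I then went over the cover, pushed it shut from behind and pressed it to a firm stop. The arm was clear of everything when I handed the job in, at about 17 s; no verdict is reported.

**Print head:** it came to a firm stop at about 28 N. Afterwards its upper face measured level at about 121.7 mm above the underside, where 122 mm is expected.

**Cover:** it came to a hard stop at 33 N. The top measured 155–158 mm against the expected 156 mm. The slope of about 0.011 rad is inside the 0.035 rad limit, and some of it may be camera bias.

**Surroundings:** the printer still fits its original frame to within a few mm. The spare roll, sanitiser, tub_top and spent core read within a few mm of their first positions. The marker and cutter also showed no sign of moving, but I compared them only roughly. I did not measure tub_low separately.

**Checks that failed:**
- The final top-camera check did not run because the network found no cover in that picture, so the final figures come from the scene camera only.
- The network's point for the head's free edge, once the head was down, was plainly wrong in both cameras. In the scene camera its cover corner point was wrong too. I ignored these and used the depth data.

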